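# Mist a cut tile with cleaner from the clamped spray can

## Task

Lay the narrow oblong white tile flat, centred and lengthwise on the small rubber-topped rest in front of the leaning spray can, setting it down rather than dropping it, and let go. Then, with the tile in place, feel for the can's sprung cap inside its collar, press it fully down along the can's axis without ramming it, and let it spring right back up. Do not spray before the tile is on the rest, and leave the other things on the chest where they are.

Things in the scene. Friction and masses are not known exactly. Their poses are not given: they have to be found in the camera images.
- tile: The narrow oblong white ceramic tile, loose, 130 x 65 x 8 mm, about 155 g, lying flat somewhere on the worktop to the left or right of the sprayer. Origin: centre of its underside; x along its 130 mm length, y along its 65 mm width, z up.
- rest: Fixed low plinth, 110 x 46 mm and 15 mm high, dark steel with a black rubber top, on which the tile overhangs on all sides. It stands in front of the sprayer, its length pointing roughly at the leaning can. Origin: centre of its underside on the worktop; x along its 110 mm length, y across it, z up; its top is at z = 15 mm.
- sprayer: Fixed steel stand, base plate 150 x 130 mm, up to 200 mm high, clamping an aluminium spray can (52 mm diameter). Origin on the worktop, z up. The can leans 35 degrees towards the stand's own -x, over the rest: its axis points up along (-0.574, 0, 0.819) in this frame. Clamped firmly, it does not shift when pressed. Do not load it with over 45 N.
- cap_mid (a point): Point fixed to the stand, on the can's axis, at sprayer-frame (-0.0495, 0, 0.1728) m; axes as the sprayer's. The centre of the unpressed cap's top face lies up to 16 mm beyond or short of it along the axis, since the can is clamped differently each time: find it by touch. A spout reaches 49 mm from the axis over the rest, over 110 mm above the worktop.
- cap (a joint): Sprung white flat round cap, 28 mm wide, in the middle of the can's black collar (62 mm outside, 54 mm inside); the rim is 2 mm proud of the unpressed cap. Value: travel along the can's axis, 0 m up, 0.007 m fully down on a hard stop. Yields from 4 N, needs 10 N fully down, springs back. Shut fingertips pointing along the axis fit in the collar.
- square_tile: Bystander: loose square white tile, 100 x 100 x 8 mm, lying flat on the other side of the sprayer from the oblong tile. Origin: centre of its underside.
- float: Bystander: loose grey hard float, 130 x 70 mm, 61 mm high with its handle. Origin: centre of its underside.
- pry_bar: Bystander: loose flat chrome pry bar, 255 mm long along its x, up to 30 mm wide, one end bent up to about 32 mm high. Origin: centre of its underside.
- spacer_jar: Bystander: loose clear glass jar of white cross spacers with a steel lid, 76 mm diameter, 98 mm high. Origin: centre of its underside.
- spare_can: Bystander: loose upright spray can, 52 mm diameter, about 175 mm high. Origin: centre of its underside.
- tape_measure: Bystander: loose tape measure, 78 x 36 x 64 mm high. Origin: centre of its underside.
Not all that is in view belongs to the job. What is shaped like the sprayer but blue or purple is not meant.

How it is judged:
On the way, in this order (a step that is already met when the one before it is completed fails the run):
1. the oblong tile lies flat, centred and lengthwise on the rest, let go, the cap still up (x of tile in the frame of rest between -0.015 and 0.015 m and y of tile in the frame of rest between -0.01 and 0.01 m and z of tile in the frame of rest between 0.012 and 0.019 m and angle between the x axis of tile and the x axis of rest, either way round below 0.15 rad and angle between tile's own z axis and vertical below 0.08 rad and contact force between the fingers and tile below 0.05 N and linear speed of tile below 0.02 m/s and value of joint cap below 0.0015 m), for 0.2 s.
2. the cap is pressed fully down (6 of 7 mm or more) with the tile on the rest (x of tile in the frame of rest between -0.015 and 0.015 m and y of tile in the frame of rest between -0.01 and 0.01 m and z of tile in the frame of rest between 0.012 and 0.019 m and angle between the x axis of tile and the x axis of rest, either way round below 0.15 rad and angle between tile's own z axis and vertical below 0.08 rad and contact force between the fingers and tile below 0.05 N and value of joint cap above 0.006 m), for 0.05 s.
At the end, for the whole second after the job is handed in: The oblong tile lies at rest and flat on the rest (within 15 mm of its centre lengthwise, 10 mm across, 0.15 rad of lengthwise), let go, and the cap is up again (within 1.5 mm) after its press (all of step 1); the robot touches nothing.
It fails at once if the cap is pressed by more than 3 mm while the tile is not on the rest (value of joint cap above 0.003 m and horizontal distance between tile and rest above 0.03 m).
It fails at once if the sprayer is rammed: more than 45 N on the can, cap or stand (contact force between anything else and sprayer above 45 N).
It fails at once if the tile is dropped or thrown: faster than 0.6 m/s while not held (linear speed of tile above 0.6 m/s and contact force between the fingers and tile below 0.05 N).
It fails at once if another thing on the worktop is moved by more than 30 mm (distance of any of square_tile, float, pry_bar, spacer_jar, spare_can, tape_measure from where it was at the start of the episode above 0.03 m).
It also fails if it takes over 61 s, if anything falls off the work surface, if the arm or the gripper's body presses on something with over 40 N, if the wrist force passes 120 N, or if a joint passes its speed limit or range.

## Robot

A 6-joint arm with a two-finger parallel gripper is mounted at the origin on the work surface. World frame = base frame: x ahead of the robot, y to its left, z up, the work surface at z = 0. Lengths are in m, angles in rad, forces in N, time in s.
With the tool pointing down it reaches from about 0.325 to 1 m from the base axis. Payload 5.1 kg.
Tool frame: the origin (TCP) lies at the very end of the fingers, on their centre line; the grasp point (between the pads) lies 19 mm behind it (arm.grip_point_offset is the z of the grasp point in the tool frame, in m); z points along the fingers, y is the line along which they close (so a half turn about z gives the same grasp; the last joint's range is limited). The gripper opens to 85 mm and grips with 20 to 120 N. Pads are 22 mm wide; open, the fingers measure 114 mm over their backs; the gripper's body (76 mm by 85 mm) begins 54 mm behind the grasp point. The pads swing forward as they close: fully open they stand 13 mm farther back than shut.
Start: joints at [-1.386, 0.124, 1.65, -0, 1.367, -0.083], TCP at [0.172, -0.627, 0.204] pointing down, gripper open.
Joint ranges: [-2.61, 2.61], [-1.02, 2.33], [0.03, 2.71], [-1.35, 4.49], [0.32, 2.68], [-2.91, 2.91]. Speed limits (rad/s): [2.57, 2.57, 3.14, 3.14, 3.14, 3.14].

## Interface

Orientations are given as a 3x3 rotation matrix whose columns are the frame's x, y, z axes.
In Python, from cell import arm gives the robot as it stands.
- The arm moves only by the shell command python3 -m jog 'ROWS' [FORCE]. ROWS is JSON, a list of rows, each an object of numbers: "tx", "ty", "tz": the shift along the world's x, y, z in m; "rx", "ry", "rz": the turn, a rotation vector about the world's x, y, z in degrees; "jaw": the closure, from -1 (fully open) to 1 (shut). In form: [{"tx": .., "ty": .., "tz": .., "rx": .., "ry": .., "rz": .., "jaw": ..}, ...]. A call has 1 to 5 rows; each row is the pose to reach, as a shift and turn from the pose commanded when the call began; what a row does not reach only later rows make up. A row lasts 1/12 s, in which the tool goes at most 41.7 mm and 7.16 degrees, less where a joint would pass 70% of its speed; a pose out of reach is approached as far as the arm can. A call with a gripper value outside its range is refused whole. The fingers move at their own pace and stop on an object; FORCE is the grip in N (left out, the last holds). Time passes only in rows, so rows that repeat a pose let the fingers close. It gives the time, the measured TCP pose, the force, the opening and the grip force at its end, in the units of the state.
- arm.read_state(): the state, without advancing time (a new reading comes with each control period).
- arm.get_image(name): name is "scene" or "top"; returns the picture (384x512x3 uint8, red, green, blue); there is no depth.
- arm.camera_info(name): a dict with "mtx" (3x3 intrinsics, pixels), "cam_to_world" (4x4, takes a point from camera to world coordinates). Camera axes: x right, y down, z forward; pixel columns grow to the right and rows downward; lengths in m; the calibration is good to about 2 mm. A picture is of the moment at which its call begins. camera_info takes no time and is no camera call.
- arm.close_job(): hands the job in; it is judged then, once.
The state is a dict: "clock": time; "joints": joint angles; "joint_vel": joint speeds; "joint_torque": joint torques, N m; "ee_pos": TCP position; "eef_rot": TCP orientation; "force": force on the tool from outside, world axes, zero at the start; "moment": the same for the moment, N m; "gripper_width": finger opening in m; "gripper_force": force on a finger pad.
Only numpy, scipy, OpenCV 4.12 (cv2) and the standard library are available. Lean on these libraries where they do the work, as an engineer would, in place of code of your own. Each camera call takes 0.05 s, during which the arm holds its last target. There are 200 camera calls.

## Working session

There is one attempt and no reset: what is moved stays moved. The work goes in short steps, Python scripts to look and compute and a shell command to move; the robot and the scene stay as the last step left them, time stands still between calls to the robot, and variables do not carry over. Pictures are saved under pics/ and viewed, at most 10 in all, crops included, and the job is handed in when it is done.

```bash
ls; mkdir -p pics
python3 - <<'E'
from cell import arm
import cv2
for n in ("scene","top"):
    i=arm.get_image(n); cv2.imwrite(f"pics/{n}0.png",i[:,:,::-1])
    c=arm.camera_info(n); print(n,c["mtx"],c["cam_to_world"])
s=arm.read_state(); print(s)
E
```

```text
pics
scene [[382.10558537   0.         260.99798434]
 [  0.         382.10558537 192.55842838]
 [  0.           0.           1.        ]] [[ 0.08782248  0.83423656 -0.54436805  1.20804956]
 [ 0.99612146 -0.07058084  0.05253934 -0.12118622]
 [ 0.00540829 -0.54687083 -0.83719953  1.29173407]
 [ 0.          0.          0.          1.        ]]
top [[354.80412229   0.         258.50322058]
 [  0.         354.80412229 194.44725158]
 [  0.           0.           1.        ]] [[-0.02561962 -0.99108632  0.13073463  0.30853564]
 [-0.99965919  0.02605509  0.0016213  -0.04894657]
 [-0.00501315 -0.13064854 -0.99141607  1.39119184]
 [ 0.          0.          0.          1.        ]]
{'clock': 0.1, 'joints': array([-1.38559308e+00,  1.24425254e-01,  1.65155899e+00, -2.08237592e-06,
        1.36750984e+00, -8.26016762e-02]), 'joint_vel': array([-0.00038877, -0.0027417 , -0.00237421,  0.00049148,  0.00140165,
       -0.00083756]), 'joint_torque': array([ 8.64250505e-04, -4.24929106e+01, -3.66653895e+01, -1.29679870e-04,
        3.96454503e-03, -2.27451977e-06]), 'ee_pos': array([ 0.17185657, -0.6262316 ,  0.20297273]), 'eef_rot': array([[ 9.64353985e-01,  2.64615322e-01, -3.52145673e-04],
       [ 2.64615511e-01, -9.64352187e-01,  1.86853635e-03],
       [ 1.54850898e-04, -1.89511368e-03, -9.99998192e-01]]), 'force': array([ 0.26428462, -0.30679088,  0.4312634 ]), 'moment': array([ 0.0163988 ,  0.01137189, -0.06089084]), 'gripper_force': 0.0, 'gripper_width': 0.0853817124139704}
```

View pics/scene0.png

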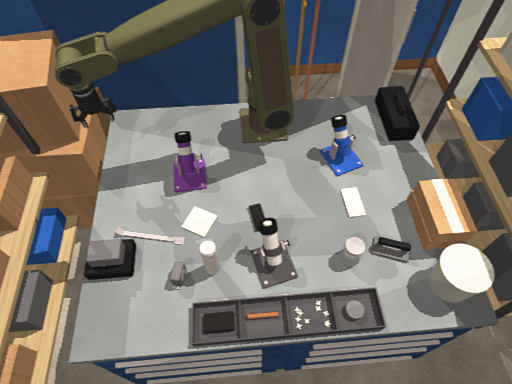

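View pics/top0.png

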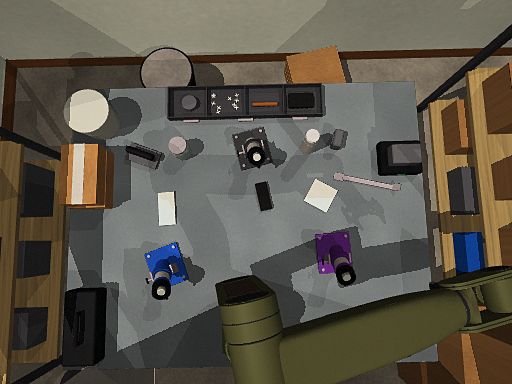

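The scene view shows the oblong tile at about (353,202), the rest at (258,217) and the leaning can at (270,240). In the top view they are at (167,208), (264,196) and (252,150). I'll measure these next.

```bash
cat > h.py <<'E'
import numpy as np, cv2
from cell import arm
C={n:arm.camera_info(n) for n in("scene","top")}
def ray(n,p):
    c=C[n];T=c["cam_to_world"];d=T[:3,:3]@np.linalg.solve(c["mtx"],[p[0],p[1],1.]);return T[:3,3],d/np.linalg.norm(d)
def plane(n,p,z):
    o,d=ray(n,p);return o+d*(z-o[2])/d[2]
def tri(ps,pt):
    o1,d1=ray("scene",ps);o2,d2=ray("top",pt)
    t=np.linalg.lstsq(np.c_[d1,-d2],o2-o1,rcond=None)[0];a=o1+t[0]*d1;b=o2+t[1]*d2
    return (a+b)/2,np.linalg.norm(a-b)
def proj(n,X):
    c=C[n];T=c["cam_to_world"];p=c["mtx"]@(T[:3,:3].T@(np.asarray(X)-T[:3,3]));return p[:2]/p[2]
def blob(img,mask,box):
    m=np.zeros_like(mask);x0,y0,x1,y1=box;m[y0:y1,x0:x1]=mask[y0:y1,x0:x1]
    cs,_=cv2.findContours(m,cv2.RETR_EXTERNAL,cv2.CHAIN_APPROX_NONE);return max(cs,key=cv2.contourArea)
def rectw(n,c,z):
    P=np.array([plane(n,q,z)[:2] for q in c[:,0,:].astype(float)])
    r=cv2.minAreaRect((P*1000).astype(np.float32));b=cv2.boxPoints(r)
    e=b[1]-b[0] if np.linalg.norm(b[1]-b[0])>np.linalg.norm(b[2]-b[1]) else b[2]-b[1]
    return np.array(r[0])/1000,sorted(r[1]),np.degrees(np.arctan2(e[1],e[0]))%180
def cen(c):
    m=cv2.moments(c);return m["m10"]/m["m00"],m["m01"]/m["m00"]
E
python3 - <<'E'
from h import *
I={n:cv2.imread(f"pics/{n}0.png") for n in C}
def g(n):return I[n].min(2),I[n].max(2)
cs={}
for n,bw,bd in(("scene",(335,180,372,225),(244,200,270,232)),("top",(150,185,185,232),(250,178,278,216))):
    mn,mx=g(n)
    w=blob(I[n],(mn>150).astype(np.uint8),bw); d=blob(I[n],(mx<60).astype(np.uint8),bd)
    cs[n]=(cen(w),cen(d))
    print(n,"tile",rectw(n,w,.008),"rest",rectw(n,d,.015),cs[n])
for k in(0,1):print(tri(cs["scene"][k],cs["top"][k]))
a=cv2.resize(I["scene"][190:300,215:325],None,fx=5,fy=5,interpolation=cv2.INTER_CUBIC)
cv2.imwrite("pics/a.png",a)
b=cv2.resize(I["top"][115:225,205:315],None,fx=5,fy=5,interpolation=cv2.INTER_CUBIC)
cv2.imwrite("pics/b.png",b)
E
```

```text
scene tile (array([0.44489972, 0.32155975]), [147.2236328125, 222.18008422851562], np.float32(168.91037)) rest (array([ 0.49225262, -0.0530217 ]), [62.436546325683594, 125.86864471435547], np.float32(9.05381)) ((353.0, 202.0), (258.3196004993758, 218.20848938826467))
top tile (array([0.44653802, 0.31653079]), [64.07515716552734, 129.88160705566406], np.float32(3.1583354)) rest (array([ 0.48450565, -0.06761405]), [53.70440673828125, 112.55370330810547], np.float32(10.563354)) ((166.0810350697991, 208.2036091249574), (263.4312210200927, 195.35085007727974))
(array([0.44654491, 0.31833551, 0.00472399]), np.float64(0.0016157254483093418))
(array([ 0.48752548, -0.06352894,  0.00433965]), np.float64(0.004963172958804699))
```

View pics/a.png

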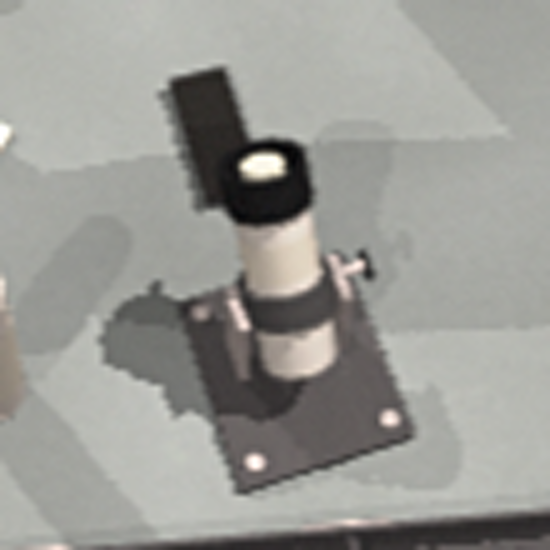

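View pics/b.png

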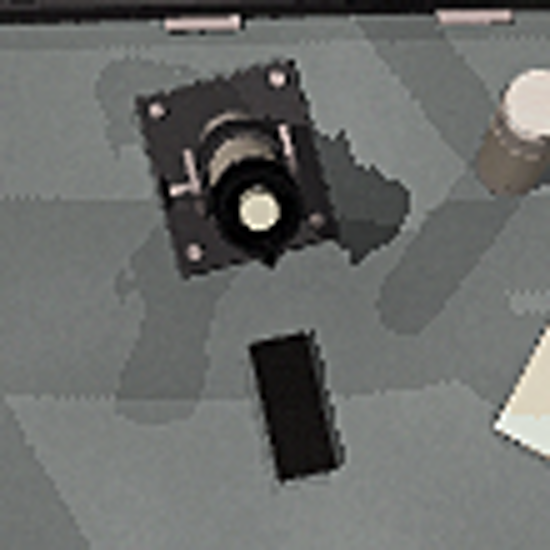

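The crops show the cap as a white disc inside the black collar, the base plate corners with their rivets, and the rest's dark top with a lighter side or shadow strip. Next I'll refine the rest, plate yaw and cap positions.

Run:
```python
from h import *
I={n:cv2.imread(f"pics/{n}0.png") for n in C}
t=I["top"];s=I["scene"]
print("row196",t[196,252:276].max(1).tolist()); print("col263",t[176:218,263].max(1).tolist())
print("srow212",s[212,244:270].max(1).tolist())
for th in(25,32,40,50):
    c=blob(t,(t.max(2)<th).astype(np.uint8),(250,178,278,216));print(th,rectw("top",c,.015),cen(c))
# cap
ct=cen(blob(t,(t.min(2)>130).astype(np.uint8),(248,148,266,166)))
c2=cen(blob(s,(s.min(2)>130).astype(np.uint8),(258,216,278,230)))
print("cap",ct,c2,tri(c2,ct))
# black collar
k=blob(t,(t.max(2)<30).astype(np.uint8),(240,140,270,165));print(cv2.minEnclosingCircle(k),cen(k))
# plate corners, top crop pixels
q=np.array([(137,98),(293,60),(335,235),(187,278)])/5+[205-.4,115-.4]
for z in(.005,.01):
    P=np.array([plane("top",p,z)[:2] for p in q]);print("plate",P.round(4).tolist(),P.mean(0))
    for i in range(4):
        e=P[(i+1)%4]-P[i];print(np.linalg.norm(e).round(4),np.degrees(np.arctan2(e[1],e[0])).round(1))
# rivets
r=np.array([(157,111),(278,77),(317,218),(195,251)])/5+[204.6,114.6]
P=np.array([plane("top",p,.01)[:2] for p in r])
print("riv",P.mean(0))
for i in range(4):
    e=P[(i+1)%4]-P[i];print(np.linalg.norm(e).round(4),np.degrees(np.arctan2(e[1],e[0])).round(1))
rs=np.array([(202,312),(390,418),(255,462)])/5+[214.6,189.6]
for a,b in((3,0),(0,2),(1,3)):
    pass
# match scene rivets with top ones: (202,312)->near -y ; (390,418)->far +y ; (255,462)->far -y
for i,j in((0,2),(1,0),(2,1)):print("rivet z",tri(rs[i],r[j]))
```

```text
row196 [130, 129, 131, 120, 108, 58, 10, 17, 23, 21, 19, 19, 18, 22, 20, 19, 17, 45, 74, 59, 140, 137, 129, 132]
col263 [115, 114, 116, 116, 123, 130, 6, 16, 18, 22, 21, 20, 16, 16, 20, 18, 23, 21, 17, 21, 19, 25, 22, 21, 24, 21, 23, 22, 24, 25, 22, 25, 22, 16, 18, 134, 121, 133, 131, 131, 131, 132]
srow212 [184, 185, 186, 183, 153, 109, 75, 50, 45, 47, 47, 48, 49, 49, 49, 49, 47, 47, 79, 141, 177, 180, 181, 181, 178, 177]
25 (array([ 0.48400702, -0.06468167]), [43.75004959106445, 108.09061431884766], np.float32(10.983571)) (263.1194852941176, 195.96507352941177)
32 (array([ 0.48430878, -0.06457457]), [44.99497604370117, 108.93771362304688], np.float32(10.485689)) (263.10293237582283, 195.87312986235787)
40 (array([ 0.48446552, -0.06615831]), [50.150211334228516, 108.92465209960938], np.float32(9.939883)) (263.1083772700644, 195.7211482132396)
50 (array([ 0.48474814, -0.06743668]), [51.56332778930664, 109.24125671386719], np.float32(10.71515)) (263.2609686609687, 195.76467236467235)
cap (256.40909090909093, 156.96969696969697) (267.1111111111111, 222.86928104575162) (array([ 0.60217535, -0.04214917,  0.17296286]), np.float64(0.0017145983868673122))
((255.51266479492188, 154.95570373535156), 10.920353889465332) (255.9145299145299, 155.50887573964496)
plate [[0.7391, 0.0539], [0.7674, -0.0727], [0.6221, -0.1023], [0.5903, 0.0164]] [ 0.67970878 -0.02617609]
0.1297 -77.4
0.1483 -168.5
0.1229 105.0
0.1534 14.1
plate [[0.7376, 0.0535], [0.7657, -0.0727], [0.6209, -0.1021], [0.5893, 0.0162]] [ 0.67836995 -0.02625823]
0.1293 -77.4
0.1477 -168.5
0.1225 105.0
0.1529 14.1
riv [ 0.68107642 -0.02533726]
0.1011 -75.4
0.1201 -166.5
0.1006 103.9
0.1188 13.7
rivet z (array([ 0.63339273, -0.08667772,  0.01775851]), np.float64(0.002603786620702785))
rivet z (array([0.72448462, 0.03837728, 0.01662356]), np.float64(0.0023404107056033256))
rivet z (array([ 0.74906262, -0.05900683,  0.01915533]), np.float64(0.002267427765135921))
```

Cap centre is at about (0.602, -0.042, 0.173) with the stand at 14° yaw. The rest is at (0.484, -0.065) at 10.6°, and the tile at (0.4465, 0.3165) at 3.2°. These fit the given sizes, so I'll go up and across to above the tile.

```bash
python3 -m jog '[{"tx":0.03,"tz":0.028},{"tx":0.06,"tz":0.056},{"tx":0.09,"tz":0.084},{"tx":0.12,"tz":0.112},{"tx":0.15,"tz":0.14}]'
python3 -m jog '[{"tx":0.02,"ty":0.03,"rz":-3},{"tx":0.05,"ty":0.06,"rz":-6},{"tx":0.08,"ty":0.09,"rz":-9},{"tx":0.1,"ty":0.12,"rz":-12},{"tx":0.12,"ty":0.15,"rz":-12}]'
python3 -m jog '[{"ty":0.04},{"ty":0.08},{"ty":0.12},{"ty":0.16},{"ty":0.2}]'
python3 -m jog '[{"ty":0.04},{"ty":0.08},{"ty":0.12},{"ty":0.16},{"ty":0.2}]'
```

```text
schema error: expected keys tx, ty, tz, rx, ry, rz, jaw
schema error: expected keys tx, ty, tz, rx, ry, rz, jaw
schema error: expected keys tx, ty, tz, rx, ry, rz, jaw
schema error: expected keys tx, ty, tz, rx, ry, rz, jaw
```

```bash
python3 -m jog '[{"tx":0.03,"ty":0,"tz":0.028,"rx":0,"ry":0,"rz":0,"jaw":-1},{"tx":0.06,"ty":0,"tz":0.056,"rx":0,"ry":0,"rz":0,"jaw":-1},{"tx":0.09,"ty":0,"tz":0.084,"rx":0,"ry":0,"rz":0,"jaw":-1},{"tx":0.12,"ty":0,"tz":0.112,"rx":0,"ry":0,"rz":0,"jaw":-1},{"tx":0.15,"ty":0,"tz":0.14,"rx":0,"ry":0,"rz":0,"jaw":-1}]'
python3 -m jog '[{"tx":0.12,"ty":0.15,"tz":0,"rx":0,"ry":0,"rz":-12,"jaw":-1},{"tx":0.12,"ty":0.15,"tz":0,"rx":0,"ry":0,"rz":-12,"jaw":-1},{"tx":0.12,"ty":0.15,"tz":0,"rx":0,"ry":0,"rz":-12,"jaw":-1},{"tx":0.12,"ty":0.15,"tz":0,"rx":0,"ry":0,"rz":-12,"jaw":-1},{"tx":0.12,"ty":0.15,"tz":0,"rx":0,"ry":0,"rz":-12,"jaw":-1}]'
```

```text
clock: 0.52
ee_pos: [0.3231, -0.6263, 0.3448]
eef_rot: [[0.964, 0.264, -0.0], [0.264, -0.964, 0.001], [-0.0, -0.001, -1.0]]
force: [0.7, -1.0, -0.1]
gripper_width: 0.0852
gripper_force: 0.0
clock: 0.93
ee_pos: [0.444, -0.4736, 0.3437]
eef_rot: [[0.998, 0.061, 0.0], [0.061, -0.998, 0.002], [0.0, -0.002, -1.0]]
force: [-0.2, -0.1, 0.3]
gripper_width: 0.0855
gripper_force: 0.0
```

Clipping works. Next I go across to the tile, ending over it with the jaw narrowed slightly.

```bash
for i in 1 2 3 4; do python3 -m jog '[{"tx":0,"ty":0.04,"tz":0,"rx":0,"ry":0,"rz":0,"jaw":-1},{"tx":0,"ty":0.08,"tz":0,"rx":0,"ry":0,"rz":0,"jaw":-1},{"tx":0,"ty":0.12,"tz":0,"rx":0,"ry":0,"rz":0,"jaw":-1},{"tx":0,"ty":0.16,"tz":0,"rx":0,"ry":0,"rz":0,"jaw":-1},{"tx":0,"ty":0.195,"tz":0,"rx":0,"ry":0,"rz":0,"jaw":-1}]'|tail -6; done
python3 -m jog '[{"tx":0,"ty":0.01,"tz":-0.04,"rx":0,"ry":0,"rz":0,"jaw":-0.75},{"tx":0,"ty":0.01,"tz":-0.08,"rx":0,"ry":0,"rz":0,"jaw":-0.75},{"tx":0,"ty":0.01,"tz":-0.12,"rx":0,"ry":0,"rz":0,"jaw":-0.75},{"tx":0,"ty":0.01,"tz":-0.16,"rx":0,"ry":0,"rz":0,"jaw":-0.75},{"tx":0,"ty":0.01,"tz":-0.2,"rx":0,"ry":0,"rz":0,"jaw":-0.75}]'
python3 - <<'E'
from h import *
for n in C: cv2.imwrite(f"pics/{n}1.png",arm.get_image(n)[:,:,::-1])
print(arm.read_state()["ee_pos"],arm.read_state()["joints"])
a=cv2.imread("pics/scene1.png")[110:260,290:430];b=cv2.imread("pics/top1.png")[140:290,100:240]
cv2.imwrite("pics/c.png",cv2.resize(np.hstack([a,b]),None,fx=2.8,fy=2.8,interpolation=cv2.INTER_CUBIC))
E
```

```text
clock: 1.35
ee_pos: [0.4415, -0.2794, 0.3435]
eef_rot: [[0.998, 0.059, -0.0], [0.059, -0.998, 0.001], [-0.0, -0.001, -1.0]]
force: [0.2, 0.7, 0.3]
gripper_width: 0.0853
gripper_force: 0.0
clock: 1.77
ee_pos: [0.4413, -0.0846, 0.3437]
eef_rot: [[0.998, 0.059, -0.0], [0.059, -0.998, 0.0], [-0.0, -0.0, -1.0]]
force: [0.8, 0.1, -0.2]
gripper_width: 0.0857
gripper_force: 0.0
clock: 2.18
ee_pos: [0.4412, 0.1105, 0.3438]
eef_rot: [[0.998, 0.059, -0.0], [0.059, -0.998, 0.0], [-0.0, -0.0, -1.0]]
force: [0.8, -0.9, 0.4]
gripper_width: 0.0852
gripper_force: 0.0
clock: 2.6
ee_pos: [0.4411, 0.3056, 0.3435]
eef_rot: [[0.998, 0.059, -0.001], [0.059, -0.998, -0.0], [-0.001, 0.0, -1.0]]
force: [1.2, -0.5, -0.2]
gripper_width: 0.0855
gripper_force: 0.0
clock: 3.02
ee_pos: [0.4413, 0.3131, 0.1418]
eef_rot: [[0.998, 0.059, -0.0], [0.059, -0.998, -0.0], [-0.0, 0.0, -1.0]]
force: [0.3, 0.7, -0.5]
gripper_width: 0.0748
gripper_force: 0.0
[0.43643835 0.31012648 0.13520312] [ 5.17512343e-01 -6.49840542e-02  1.96225249e+00  5.30736821e-06
  1.26093002e+00  2.02975492e+00]
```

View pics/c.png

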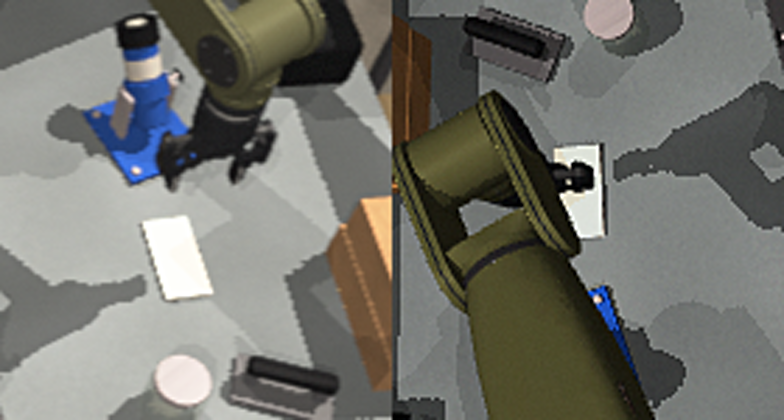

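The wrist stands over the tile, but the forearm passes over the blue look-alike can. I'll check the clearance before going down.

Run:
```python
from h import *
print("blue collar",tri((339.5,121),(161.5,289)))
for z in(.2,.25,.3,.35,.4,.45):print(z,proj("scene",(.44,.31,z)).round(0),proj("scene",(.25,.25,z)).round(0),proj("top",(.25,.25,z)).round(0))
print(arm.read_state()["ee_pos"],arm.read_state()["clock"])
```

```text
blue collar (array([0.15716762, 0.29219853, 0.16176719]), np.float64(0.005846699784946422))
0.2 [361. 172.] [334. 133.] [170. 261.]
0.25 [365. 163.] [337. 123.] [166. 262.]
0.3 [368. 154.] [339. 114.] [162. 263.]
0.35 [372. 144.] [342. 103.] [157. 264.]
0.4 [376. 134.] [344.  92.] [152. 265.]
0.45 [380. 122.] [347.  81.] [146. 267.]
[0.43643835 0.31012648 0.13520312] 3.1167
```

```bash
python3 -m jog '[{"tx":0.005,"ty":0.003,"tz":-0.02,"rx":0,"ry":0,"rz":0,"jaw":-0.75}]'
```

```text
clock: 3.2
ee_pos: [0.4478, 0.3167, 0.1266]
eef_rot: [[0.998, 0.058, 0.003], [0.058, -0.998, 0.001], [0.003, -0.001, -1.0]]
force: [1.5, 0.6, 0.9]
gripper_width: 0.0753
gripper_force: 0.0
```

View pics/scene1.png

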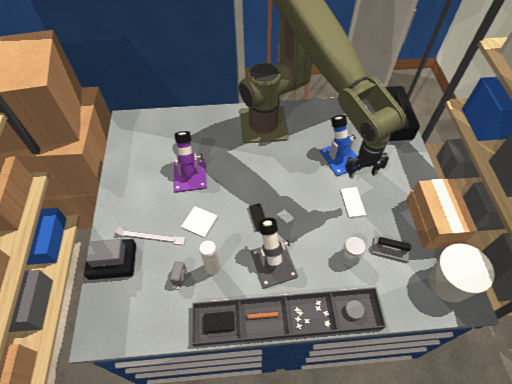

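The wrist is about 0.38 m high and the blue collar is 0.28 m away horizontally, so it's clear. I'll settle there and read the true pose.

```bash
python3 -m jog '[{"tx":0,"ty":0,"tz":-0.04,"rx":0,"ry":0,"rz":0,"jaw":-0.75},{"tx":0,"ty":0,"tz":-0.08,"rx":0,"ry":0,"rz":0,"jaw":-0.75},{"tx":0,"ty":0,"tz":-0.08,"rx":0,"ry":0,"rz":0,"jaw":-0.75},{"tx":0,"ty":0,"tz":-0.08,"rx":0,"ry":0,"rz":0,"jaw":-0.75},{"tx":0,"ty":0,"tz":-0.08,"rx":0,"ry":0,"rz":0,"jaw":-0.75}]'
```

```text
clock: 3.62
ee_pos: [0.449, 0.3173, 0.0476]
eef_rot: [[0.998, 0.058, 0.004], [0.058, -0.998, 0.002], [0.004, -0.002, -1.0]]
force: [-1.2, 0.3, 0.6]
gripper_width: 0.0747
gripper_force: 0.0
```

```bash
python3 -m jog '[{"tx":-0.002,"ty":0,"tz":-0.025,"rx":0,"ry":0,"rz":0,"jaw":-0.75},{"tx":-0.002,"ty":0,"tz":-0.04,"rx":0,"ry":0,"rz":0,"jaw":-0.75},{"tx":-0.002,"ty":0,"tz":-0.046,"rx":0,"ry":0,"rz":0,"jaw":-0.75},{"tx":-0.002,"ty":0,"tz":-0.05,"rx":0,"ry":0,"rz":0,"jaw":-0.75},{"tx":-0.002,"ty":0,"tz":-0.05,"rx":0,"ry":0,"rz":0,"jaw":-0.75}]'
python3 -m jog '[{"tx":0,"ty":0,"tz":-0.001,"rx":0,"ry":0,"rz":0,"jaw":-0.75},{"tx":0,"ty":0,"tz":-0.002,"rx":0,"ry":0,"rz":0,"jaw":-0.75},{"tx":0,"ty":0,"tz":-0.002,"rx":0,"ry":0,"rz":0,"jaw":-0.75}]'
```

```text
clock: 4.03
ee_pos: [0.4462, 0.3169, -0.0041]
eef_rot: [[0.998, 0.058, 0.002], [0.058, -0.998, 0.001], [0.002, -0.001, -1.0]]
force: [-0.4, -0.1, 0.1]
gripper_width: 0.0746
gripper_force: 0.0
clock: 4.28
ee_pos: [0.4457, 0.3166, -0.0069]
eef_rot: [[0.998, 0.058, 0.001], [0.058, -0.998, 0.001], [0.002, -0.001, -1.0]]
force: [-0.1, -0.1, 0.1]
gripper_width: 0.075
gripper_force: 0.0
```

```bash
python3 -m jog '[{"tx":0,"ty":0,"tz":0.002,"rx":0,"ry":0,"rz":0,"jaw":-0.75},{"tx":0,"ty":0,"tz":0.002,"rx":0,"ry":0,"rz":0,"jaw":-0.5},{"tx":0,"ty":0,"tz":0.002,"rx":0,"ry":0,"rz":0,"jaw":-0.3},{"tx":0,"ty":0,"tz":0.002,"rx":0,"ry":0,"rz":0,"jaw":-0.3},{"tx":0,"ty":0,"tz":0.002,"rx":0,"ry":0,"rz":0,"jaw":-0.3}]' 30
```

```text
clock: 4.7
ee_pos: [0.4449, 0.3162, -0.0059]
eef_rot: [[0.998, 0.058, -0.0], [0.058, -0.998, -0.0], [-0.0, 0.0, -1.0]]
force: [0.3, -0.6, 0.5]
gripper_width: 0.0554
gripper_force: 0.0
```

Run:
```python
from h import *
for n in C: cv2.imwrite(f"pics/{n}2.png",arm.get_image(n)[:,:,::-1])
a=cv2.imread("pics/scene2.png")[150:240,310:400];b=cv2.imread("pics/top2.png")[160:250,130:220]
cv2.imwrite("pics/d.png",cv2.resize(np.hstack([a,b]),None,fx=4.4,fy=4.4,interpolation=cv2.INTER_CUBIC))
```

```text
(no output)
```

View pics/d.png

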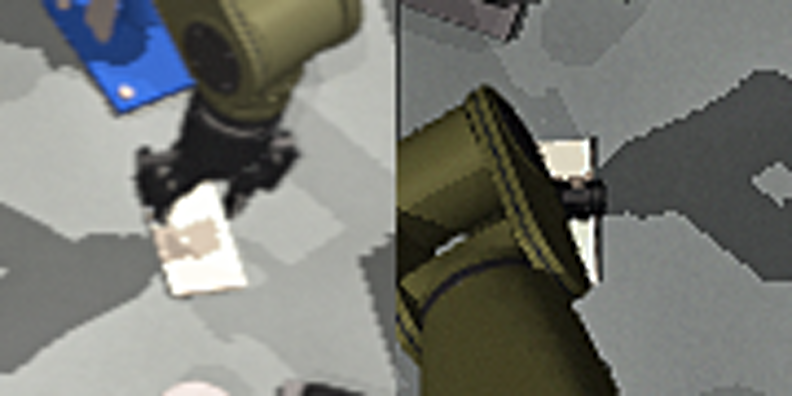

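Run:
```python
from h import *
for k in(0,1,2):
    s=cv2.imread(f"pics/scene{k}.png");c=blob(s,(s.min(2)>150).astype(np.uint8),(335,180,372,225))
    r=c[:,0,:];print(k,[r[i].tolist() for i in((r@[1,1]).argmax(),(r@[-1,1]).argmax(),(r@[1,-1]).argmax(),(r@[-1,-1]).argmax())])
    t=cv2.imread(f"pics/top{k}.png");c=blob(t,(t.min(2)>150).astype(np.uint8),(150,185,185,232));r=c[:,0,:]
    print("  top",[r[i].tolist() for i in((r@[1,1]).argmax(),(r@[-1,1]).argmax(),(r@[1,-1]).argmax(),(r@[-1,-1]).argmax())])
for z in(0,.008):
  for x,y in((.065,.0325),(.065,-.0325)):
    print(z,proj("scene",(.4465+x,.3165+y,z)))
print(proj("scene",(.446,.3165,0.008)),proj("scene",(.446,.3165,0)))
```

```text
0 [[371, 224], [335, 224], [371, 180], [335, 180]]
  top [[175, 224], [159, 225], [173, 192], [158, 193]]
1 [[371, 224], [335, 224], [371, 180], [335, 180]]
  top [[175, 224], [166, 223], [173, 192], [158, 193]]
2 [[371, 224], [335, 224], [371, 194], [335, 180]]
  top [[172, 199], [165, 199], [173, 192], [162, 192]]
0 [363.95218274 216.26144914]
0 [347.4943734 217.4990127]
0.008 [364.42970635 215.23823718]
0.008 [347.89828237 216.47905069]
[352.4768004  201.50491645] [352.06264074 202.56580679]
```

Run:
```python
from h import *
for k in(0,2):
    s=cv2.imread(f"pics/scene{k}.png").astype(int)
    for v in (206,210,213): print(k,v,s[v,340:370].min(1).tolist())
    for u in (352,358): print(k,"col",u,s[205:224,u].min(1).tolist())
    t=cv2.imread(f"pics/top{k}.png").astype(int)
    print("top",t[196,155:182].min(1).tolist()); print("top220",t[220,165:182].min(1).tolist())
```

```text
0 206 [162, 162, 161, 162, 127, 104, 223, 253, 244, 242, 243, 248, 251, 251, 251, 251, 251, 251, 251, 251, 251, 253, 247, 210, 174, 175, 177, 179, 179, 179]
0 210 [163, 163, 163, 162, 162, 130, 101, 221, 255, 247, 243, 243, 243, 243, 243, 243, 243, 243, 243, 244, 244, 245, 250, 255, 244, 182, 174, 178, 178, 178]
0 213 [166, 164, 164, 164, 164, 161, 130, 104, 225, 255, 247, 244, 244, 244, 243, 244, 244, 244, 245, 246, 246, 247, 248, 249, 253, 236, 183, 178, 179, 180]
0 col 352 [251, 251, 248, 243, 243, 243, 244, 244, 244, 246, 252, 175, 95, 154, 163, 161, 163, 162, 161]
0 col 358 [251, 251, 251, 251, 245, 243, 243, 243, 245, 248, 228, 123, 156, 165, 164, 163, 162, 162, 160]
top [121, 121, 104, 202, 191, 189, 187, 191, 191, 193, 189, 192, 190, 189, 189, 193, 192, 197, 212, 34, 36, 124, 117, 114, 116, 113, 110]
top220 [217, 215, 215, 215, 215, 217, 218, 214, 219, 232, 116, 41, 136, 134, 113, 113, 111]
2 206 [112, 113, 111, 112, 108, 117, 162, 175, 155, 152, 152, 152, 153, 168, 184, 184, 180, 179, 184, 198, 242, 255, 251, 216, 170, 161, 161, 163, 163, 164]
2 210 [116, 115, 113, 111, 112, 108, 124, 244, 255, 255, 253, 248, 247, 247, 247, 247, 247, 247, 250, 252, 252, 253, 254, 255, 247, 186, 178, 181, 173, 164]
2 213 [116, 115, 114, 113, 155, 187, 155, 124, 243, 255, 252, 246, 245, 246, 245, 245, 246, 250, 251, 247, 248, 249, 249, 250, 254, 239, 187, 181, 185, 184]
2 col 352 [195, 153, 153, 222, 251, 247, 246, 245, 245, 248, 254, 180, 97, 159, 184, 184, 185, 183, 183]
2 col 358 [179, 184, 241, 255, 253, 250, 246, 246, 251, 251, 230, 126, 160, 169, 168, 168, 168, 165, 164]
top [47, 9, 11, 16, 28, 12, 4, 0, 95, 218, 199, 193, 194, 193, 194, 193, 193, 195, 241, 47, 48, 147, 146, 58, 69, 68, 71]
top220 [50, 46, 38, 15, 12, 13, 4, 0, 255, 246, 121, 42, 138, 135, 132, 130, 130]
```

The tile hasn't moved, so the fingertips are still above it. I'll feel downward for its top.

```bash
for i in 1 2 3; do python3 -m jog '[{"tx":0,"ty":0,"tz":-0.001,"rx":0,"ry":0,"rz":0,"jaw":-0.3},{"tx":0,"ty":0,"tz":-0.0015,"rx":0,"ry":0,"rz":0,"jaw":-0.3},{"tx":0,"ty":0,"tz":-0.002,"rx":0,"ry":0,"rz":0,"jaw":-0.3}]' | grep -E "ee_pos|^force|width"; done
```

```text
ee_pos: [0.4449, 0.3161, -0.008]
force: [0.4, 0.6, 0.5]
gripper_width: 0.0558
ee_pos: [0.4449, 0.3161, -0.01]
force: [-0.4, 0.1, 0.4]
gripper_width: 0.0555
ee_pos: [0.4449, 0.3162, -0.012]
force: [1.0, 0.1, 1.0]
gripper_width: 0.0557
```

Run:
```python
from h import *
for z in(-.01,0,.01,.02,.03,.05):print(z,proj("scene",(.445,.28,z)).round(1),proj("scene",(.445,.352,z)).round(1),proj("scene",(.445,.316,z)).round(1))
s=arm.read_state();print(s["force"],s["joint_torque"],s["ee_pos"],s["joints"])
cv2.imwrite("pics/e.png",cv2.resize(arm.get_image("scene")[160:230,315:395,::-1],None,fx=9,fy=8,interpolation=cv2.INTER_CUBIC))
```

```text
-0.01 [342.5 204.3] [360.2 203. ] [351.4 203.7]
0 [343. 203.] [360.8 201.7] [351.9 202.4]
0.01 [343.4 201.7] [361.3 200.4] [352.4 201. ]
0.02 [343.9 200.3] [361.9 199. ] [352.9 199.7]
0.03 [344.4 199. ] [362.5 197.7] [353.5 198.3]
0.05 [345.4 196.2] [363.7 194.9] [354.5 195.6]
[1.03365369 0.116197   1.02599688] [-6.67168933e-04 -3.61367118e+01 -2.98038483e+01  6.73657337e-05
  8.91137403e-03  1.18534098e-05] [ 0.4449366   0.31616292 -0.01196687] [5.19421600e-01 1.34830799e-01 2.03510371e+00 2.51121290e-05
 9.71740361e-01 2.03181246e+00]
```

View pics/e.png

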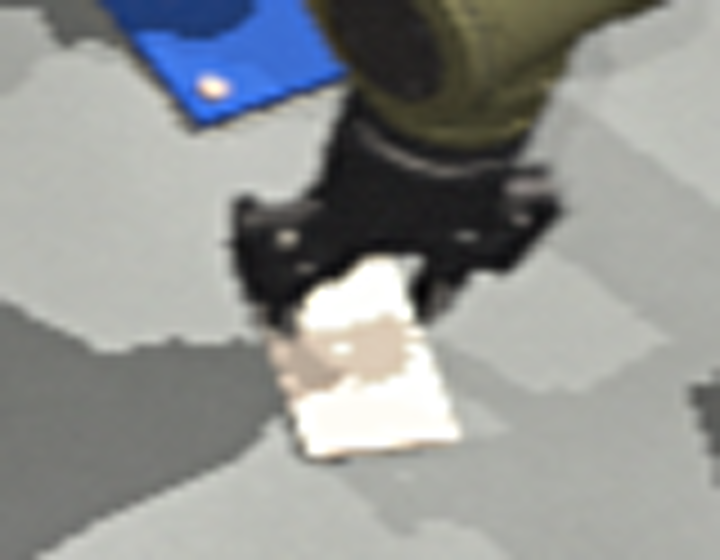

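The left tip shows at px (346,200) and the right tip at (363,199), about 20 mm above the table. So the reported z doesn't match the real fingertip height. I'll reopen around the tile and feel for the worktop.

```bash
python3 -m jog '[{"tx":0,"ty":0,"tz":0,"rx":0,"ry":0,"rz":0,"jaw":-0.75},{"tx":0,"ty":0,"tz":0,"rx":0,"ry":0,"rz":0,"jaw":-0.75},{"tx":0,"ty":0,"tz":0,"rx":0,"ry":0,"rz":0,"jaw":-0.75}]' | grep -E "ee_pos|^force|width"
for i in 1 2 3 4; do python3 -m jog '[{"tx":0,"ty":0,"tz":-0.001,"rx":0,"ry":0,"rz":0,"jaw":-0.75},{"tx":0,"ty":0,"tz":-0.002,"rx":0,"ry":0,"rz":0,"jaw":-0.75},{"tx":0,"ty":0,"tz":-0.002,"rx":0,"ry":0,"rz":0,"jaw":-0.75}]' | grep -E "ee_pos|^force|width"; done
```

```text
ee_pos: [0.445, 0.3162, -0.0118]
force: [0.9, -0.1, 0.4]
gripper_width: 0.0746
ee_pos: [0.4448, 0.3161, -0.0142]
force: [0.7, 0.4, 0.4]
gripper_width: 0.0746
ee_pos: [0.4448, 0.316, -0.0162]
force: [-0.7, -0.5, -1.0]
gripper_width: 0.0749
ee_pos: [0.4448, 0.3161, -0.0181]
force: [-0.2, -0.4, -0.1]
gripper_width: 0.0749
ee_pos: [0.4448, 0.3161, -0.0201]
force: [0.3, -0.1, 0.8]
gripper_width: 0.0746
```

```bash
for i in 1 2 3 4 ; do python3 -m jog '[{"tx":0,"ty":0,"tz":-0.001,"rx":0,"ry":0,"rz":0,"jaw":-0.75},{"tx":0,"ty":0,"tz":-0.002,"rx":0,"ry":0,"rz":0,"jaw":-0.75}]' | grep -E "ee_pos|^force"; done
```

```text
ee_pos: [0.445, 0.3162, -0.0219]
force: [-0.5, -0.1, 0.6]
ee_pos: [0.445, 0.3162, -0.024]
force: [-0.4, 0.2, 0.4]
ee_pos: [0.4449, 0.3162, -0.026]
force: [-0.4, 0.1, -0.6]
ee_pos: [0.4449, 0.3162, -0.028]
force: [-0.0, 0.4, -0.1]
```

```bash
for i in 1 2 ; do python3 -m jog '[{"tx":0,"ty":0,"tz":-0.001,"rx":0,"ry":0,"rz":0,"jaw":-0.75},{"tx":0,"ty":0,"tz":-0.002,"rx":0,"ry":0,"rz":0,"jaw":-0.75},{"tx":0,"ty":0,"tz":-0.002,"rx":0,"ry":0,"rz":0,"jaw":-0.75}]' | grep -E "ee_pos|^force"; done
python3 -m jog '[{"tx":0,"ty":0,"tz":0,"rx":0,"ry":0,"rz":0,"jaw":-0.6},{"tx":0,"ty":0,"tz":0,"rx":0,"ry":0,"rz":0,"jaw":-0.5},{"tx":0,"ty":0,"tz":0,"rx":0,"ry":0,"rz":0,"jaw":-0.4},{"tx":0,"ty":0,"tz":0,"rx":0,"ry":0,"rz":0,"jaw":-0.3},{"tx":0,"ty":0,"tz":0,"rx":0,"ry":0,"rz":0,"jaw":-0.3}]' 30
```

```text
ee_pos: [0.4448, 0.3161, -0.0301]
force: [-0.7, 0.1, 0.0]
ee_pos: [0.4448, 0.3161, -0.0321]
force: [0.5, 0.2, 0.0]
clock: 8.43
ee_pos: [0.4451, 0.3163, -0.0315]
eef_rot: [[0.998, 0.058, 0.0], [0.058, -0.998, 0.0], [0.0, -0.0, -1.0]]
force: [-1.3, -0.6, 3.1]
gripper_width: 0.0635
gripper_force: 33.4
```

The tile is gripped at 63.5 mm, so the reported z reads about 25 mm too low. I'll lift and carry it to a hover over the rest, then measure the tile itself.

```bash
python3 -m jog '[{"tx":0,"ty":0,"tz":0.01,"rx":0,"ry":0,"rz":0,"jaw":-0.2},{"tx":0,"ty":0,"tz":0.03,"rx":0,"ry":0,"rz":0,"jaw":-0.2},{"tx":0,"ty":0,"tz":0.05,"rx":0,"ry":0,"rz":0,"jaw":-0.2},{"tx":0,"ty":0,"tz":0.06,"rx":0,"ry":0,"rz":0,"jaw":-0.2},{"tx":0,"ty":0,"tz":0.06,"rx":0,"ry":0,"rz":0,"jaw":-0.2}]' 40
for i in 1 2; do python3 -m jog '[{"tx":0.004,"ty":-0.03,"tz":0,"rx":0,"ry":0,"rz":1,"jaw":-0.2},{"tx":0.008,"ty":-0.07,"tz":0,"rx":0,"ry":0,"rz":2,"jaw":-0.2},{"tx":0.012,"ty":-0.11,"tz":0,"rx":0,"ry":0,"rz":3,"jaw":-0.2},{"tx":0.016,"ty":-0.15,"tz":0,"rx":0,"ry":0,"rz":3.5,"jaw":-0.2},{"tx":0.019,"ty":-0.19,"tz":0,"rx":0,"ry":0,"rz":3.7,"jaw":-0.2}]' | grep -E "ee_pos|^force|width|gripper_f"; done
python3 -m jog '[{"tx":0,"ty":0,"tz":0,"rx":0,"ry":0,"rz":0,"jaw":-0.2},{"tx":0,"ty":0,"tz":0,"rx":0,"ry":0,"rz":0,"jaw":-0.2},{"tx":0,"ty":0,"tz":0,"rx":0,"ry":0,"rz":0,"jaw":-0.2}]'
python3 - <<'E'
from h import *
for n in C: cv2.imwrite(f"pics/{n}3.png",arm.get_image(n)[:,:,::-1])
a=cv2.imread("pics/scene3.png")[150:240,215:305];b=cv2.imread("pics/top3.png")[140:230,215:305]
cv2.imwrite("pics/f.png",cv2.resize(np.hstack([a,b]),None,fx=4.4,fy=4.4,interpolation=cv2.INTER_CUBIC))
E
```

```text
clock: 8.85
ee_pos: [0.4469, 0.3173, 0.0312]
eef_rot: [[0.998, 0.058, 0.005], [0.058, -0.998, 0.003], [0.005, -0.003, -1.0]]
force: [-0.1, 1.1, -1.6]
gripper_width: 0.063
gripper_force: 45.9
ee_pos: [0.4629, 0.1244, 0.027]
force: [1.4, 0.2, -1.8]
gripper_width: 0.0634
gripper_force: 45.9
ee_pos: [0.482, -0.0655, 0.0271]
force: [2.1, -0.2, -1.3]
gripper_width: 0.0633
gripper_force: 45.9
clock: 9.93
ee_pos: [0.482, -0.0636, 0.027]
eef_rot: [[0.983, 0.185, -0.002], [0.185, -0.983, 0.001], [-0.002, -0.001, -1.0]]
force: [-0.7, 0.1, -1.8]
gripper_width: 0.0638
gripper_force: 45.9
```

View pics/f.png

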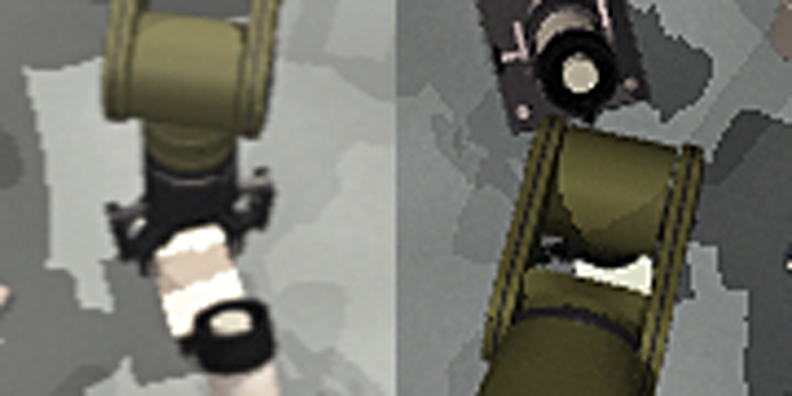

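Run:
```python
from h import *
s=cv2.imread("pics/scene3.png").astype(int)
for v in range(212,228,2): print(v,s[v,242:274].min(1).tolist())
t=cv2.imread("pics/top3.png").astype(int)
for v in range(196,208,2): print(v,t[v,250:280].min(1).tolist())
a=np.radians(10.6);R=np.array([[np.cos(a),-np.sin(a)],[np.sin(a),np.cos(a)]])
for x,y in((.065,-.0325),(.065,.0325),(.0,-.0325),(0,.0325),(-.065,-.0325),(-.065,.0325)):
    p=R@[x,y]+[.4835,-.0636]
    print((x,y),proj("scene",(*p,.067)).round(1),proj("scene",(*p,.059)).round(1),proj("top",(*p,.067)).round(1))
```

```text
212 [111, 111, 112, 114, 94, 56, 61, 89, 93, 126, 154, 169, 182, 183, 183, 182, 181, 178, 178, 177, 175, 188, 240, 255, 255, 255, 237, 149, 139, 145, 155, 162]
214 [112, 114, 111, 112, 114, 112, 114, 111, 122, 143, 154, 150, 150, 164, 175, 182, 197, 239, 255, 255, 255, 254, 253, 252, 252, 253, 255, 221, 144, 139, 146, 156]
216 [111, 111, 113, 113, 112, 113, 111, 110, 107, 141, 163, 165, 219, 247, 245, 245, 246, 245, 245, 249, 252, 253, 255, 255, 255, 255, 255, 252, 180, 146, 148, 158]
218 [110, 112, 113, 111, 112, 111, 110, 112, 104, 107, 214, 251, 245, 243, 242, 243, 243, 245, 248, 251, 255, 235, 166, 127, 93, 74, 63, 54, 51, 43, 45, 64]
220 [111, 114, 112, 111, 109, 110, 111, 111, 108, 110, 171, 236, 245, 243, 242, 246, 250, 228, 146, 88, 40, 11, 15, 42, 68, 85, 87, 79, 61, 23, 10, 10]
222 [113, 111, 113, 113, 112, 111, 111, 111, 110, 107, 118, 235, 255, 245, 245, 251, 206, 66, 10, 10, 41, 142, 194, 201, 201, 203, 204, 209, 215, 163, 47, 5]
224 [111, 113, 110, 111, 111, 112, 112, 111, 109, 109, 104, 132, 226, 253, 254, 245, 163, 46, 16, 16, 34, 114, 161, 183, 196, 208, 204, 200, 20
[... 588 characters left out ...]
1, 221, 236, 220, 220, 217, 209, 208, 204, 203, 203, 204, 208, 226, 90, 29, 41, 25, 33, 37, 33]
204 [43, 34, 33, 35, 33, 31, 27, 25, 22, 17, 9, 4, 54, 47, 178, 170, 225, 219, 216, 210, 210, 212, 233, 0, 34, 39, 26, 38, 37, 57]
206 [40, 40, 39, 32, 30, 31, 33, 32, 27, 28, 33, 31, 34, 35, 33, 30, 30, 29, 20, 19, 64, 182, 196, 30, 37, 37, 36, 39, 41, 70]
(0.065, -0.0325) [253.6 226. ] [253.7 227. ] [267.7 175.8]
(0.065, 0.0325) [270.8 221.8] [270.8 222.8] [251.  179.4]
(0.0, -0.0325) [249.1 211. ] [249.1 212.1] [271.4 192.4]
(0, 0.0325) [265.9 207. ] [265.9 208.1] [254.5 196. ]
(-0.065, -0.0325) [244.8 196.8] [244.8 197.9] [275.1 209.3]
(-0.065, 0.0325) [261.2 193. ] [261.2 194.1] [258.1 212.9]
```

The top and scene edges agree: the tile sits within about 3 mm of plan. I'll shift +3 mm in x and -2 mm in y, then lower it and feel for contact.

```bash
python3 -m jog '[{"tx":0.003,"ty":-0.002,"tz":-0.01,"rx":0,"ry":0,"rz":0,"jaw":-0.2},{"tx":0.003,"ty":-0.002,"tz":-0.02,"rx":0,"ry":0,"rz":0,"jaw":-0.2},{"tx":0.003,"ty":-0.002,"tz":-0.03,"rx":0,"ry":0,"rz":0,"jaw":-0.2},{"tx":0.003,"ty":-0.002,"tz":-0.037,"rx":0,"ry":0,"rz":0,"jaw":-0.2},{"tx":0.003,"ty":-0.002,"tz":-0.037,"rx":0,"ry":0,"rz":0,"jaw":-0.2}]'
for i in 1 2 3; do python3 -m jog '[{"tx":0,"ty":0,"tz":-0.001,"rx":0,"ry":0,"rz":0,"jaw":-0.2},{"tx":0,"ty":0,"tz":-0.002,"rx":0,"ry":0,"rz":0,"jaw":-0.2},{"tx":0,"ty":0,"tz":-0.002,"rx":0,"ry":0,"rz":0,"jaw":-0.2}]' | grep -E "ee_pos|^force"; done
```

```text
clock: 10.45
ee_pos: [0.4837, -0.0649, -0.0117]
eef_rot: [[0.982, 0.187, -0.005], [0.187, -0.982, 0.001], [-0.005, -0.002, -1.0]]
force: [-0.8, 0.2, -0.8]
gripper_width: 0.0634
gripper_force: 45.9
ee_pos: [0.4863, -0.0659, -0.0107]
force: [-1.1, 0.1, -1.0]
ee_pos: [0.4861, -0.0659, -0.0128]
force: [-0.4, -0.6, -0.8]
ee_pos: [0.4858, -0.0658, -0.0151]
force: [0.7, -0.1, -1.0]
```

```bash
for i in 1 2 3; do python3 -m jog '[{"tx":0,"ty":0,"tz":-0.0005,"rx":0,"ry":0,"rz":0,"jaw":-0.2},{"tx":0,"ty":0,"tz":-0.001,"rx":0,"ry":0,"rz":0,"jaw":-0.2},{"tx":0,"ty":0,"tz":-0.001,"rx":0,"ry":0,"rz":0,"jaw":-0.2}]' | grep -E "ee_pos|^force"; done
```

```text
ee_pos: [0.4859, -0.0658, -0.016]
force: [-0.3, -0.8, -1.6]
ee_pos: [0.486, -0.0659, -0.0164]
force: [-2.8, -0.3, 3.9]
ee_pos: [0.4861, -0.0659, -0.0164]
force: [-6.4, 1.3, 11.5]
```

The tile touches the rest at z -0.0164. I'll ease off, open slowly and go up.

```bash
python3 -m jog '[{"tx":0,"ty":0,"tz":0.001,"rx":0,"ry":0,"rz":0,"jaw":-0.2},{"tx":0,"ty":0,"tz":0.0015,"rx":0,"ry":0,"rz":0,"jaw":-0.5},{"tx":0,"ty":0,"tz":0.0015,"rx":0,"ry":0,"rz":0,"jaw":-0.7},{"tx":0,"ty":0,"tz":0.0015,"rx":0,"ry":0,"rz":0,"jaw":-0.9},{"tx":0,"ty":0,"tz":0.0015,"rx":0,"ry":0,"rz":0,"jaw":-1}]'
python3 -m jog '[{"tx":0,"ty":0,"tz":0.01,"rx":0,"ry":0,"rz":0,"jaw":-1},{"tx":0,"ty":0,"tz":0.03,"rx":0,"ry":0,"rz":0,"jaw":-1},{"tx":0,"ty":0,"tz":0.06,"rx":0,"ry":0,"rz":0,"jaw":-1},{"tx":-0.02,"ty":0,"tz":0.1,"rx":0,"ry":0,"rz":0,"jaw":-1},{"tx":-0.05,"ty":0,"tz":0.13,"rx":0,"ry":0,"rz":0,"jaw":-1}]'
python3 -m jog '[{"tx":-0.02,"ty":0,"tz":0.03,"rx":0,"ry":0,"rz":0,"jaw":1},{"tx":-0.04,"ty":0,"tz":0.06,"rx":0,"ry":0,"rz":0,"jaw":1},{"tx":-0.04,"ty":0,"tz":0.09,"rx":0,"ry":0,"rz":0,"jaw":1},{"tx":-0.04,"ty":0,"tz":0.12,"rx":0,"ry":0,"rz":0,"jaw":1},{"tx":-0.04,"ty":0,"tz":0.15,"rx":0,"ry":0,"rz":0,"jaw":1}]'
python3 - <<'E'
from h import *
for n in C: cv2.imwrite(f"pics/{n}4.png",arm.get_image(n)[:,:,::-1])
s=cv2.imread("pics/scene4.png").astype(int)
for v in range(196,230,3): print(v,s[v,240:274].min(1).tolist())
t=cv2.imread("pics/top4.png").astype(int)
for v in range(176,216,3): print(v,t[v,246:282].min(1).tolist())
E
```

```text
clock: 12.37
ee_pos: [0.4861, -0.0658, -0.0165]
eef_rot: [[0.982, 0.186, 0.0], [0.186, -0.982, -0.0], [0.0, 0.0, -1.0]]
force: [0.6, 0.2, 1.0]
gripper_width: 0.0855
gripper_force: 0.0
clock: 12.78
ee_pos: [0.44, -0.0662, 0.1145]
eef_rot: [[0.982, 0.187, 0.003], [0.187, -0.982, -0.001], [0.003, 0.001, -1.0]]
force: [0.7, -1.0, 1.0]
gripper_width: 0.0852
gripper_force: 0.0
clock: 13.2
ee_pos: [0.3978, -0.0657, 0.2634]
eef_rot: [[0.983, 0.186, 0.002], [0.186, -0.983, -0.001], [0.002, 0.001, -1.0]]
force: [1.1, 0.2, -1.1]
gripper_width: 0.0256
gripper_force: 0.0
196 [184, 184, 183, 183, 183, 181, 181, 182, 182, 182, 180, 179, 179, 179, 180, 180, 179, 178, 177, 176, 176, 176, 176, 175, 173, 174, 175, 173, 173, 172, 173, 173, 175, 176]
199 [179, 179, 180, 178, 180, 180, 179, 182, 180, 182, 180, 181, 179, 179, 179, 178, 174, 174, 173, 176, 180, 178, 175, 175, 173, 172, 172, 174, 175, 175, 175, 175, 171, 173]
202 [179, 176, 177, 177, 179, 178, 179, 180, 185, 186, 211, 232, 250, 255, 255, 254, 254, 253, 252, 252, 253, 255, 239, 163, 166, 174, 176, 175, 174, 172, 173, 174, 174, 175]
205 [178, 
[... 2981 characters left out ...]
, 54, 53, 53, 54, 54, 54, 56, 58, 61, 57, 56, 57, 57, 56, 56, 57, 55, 54, 51, 54, 53, 50, 48, 51, 52, 47, 50]
206 [9, 4, 51, 47, 48, 45, 47, 44, 46, 49, 46, 45, 47, 47, 46, 49, 52, 52, 52, 52, 54, 52, 55, 54, 51, 57, 58, 56, 58, 57, 53, 56, 55, 56, 57, 55]
209 [6, 16, 45, 40, 47, 42, 44, 43, 45, 43, 43, 47, 46, 45, 44, 47, 48, 46, 49, 50, 45, 46, 49, 48, 47, 51, 51, 53, 51, 49, 55, 53, 51, 55, 53, 56]
212 [9, 24, 18, 42, 38, 36, 37, 38, 40, 40, 40, 41, 41, 41, 43, 46, 44, 44, 45, 44, 47, 45, 48, 43, 44, 47, 47, 44, 48, 50, 48, 47, 49, 50, 52, 30]
215 [26, 17, 12, 8, 44, 23, 26, 29, 28, 30, 32, 34, 35, 35, 38, 36, 38, 38, 39, 38, 39, 41, 40, 42, 44, 44, 44, 42, 45, 43, 41, 48, 49, 38, 23, 10]
```

Run:
```python
from h import *
a=np.radians(10.6);R=np.array([[np.cos(a),-np.sin(a)],[np.sin(a),np.cos(a)]])
def edge(n,c,hx,hy,z,v):
    o=[]
    for sy in(-hy,hy):
        A=proj(n,(*(R@[hx,sy]+c),z));B=proj(n,(*(R@[-hx,sy]+c),z));f=(v-A[1])/(B[1]-A[1]);o.append((A+f*(B-A))[0])
    return np.round(o,1)
for c in((.4843,-.0646),(.488,-.0635)):
    print("tile scene v211,226 (obs 246.6/265.4, 251.6/-)",edge("scene",c,.065,.0325,.023,211),edge("scene",c,.065,.0325,.023,226))
    print(" near corners",[proj("scene",(*(R@[-.065,y]+c),.023)).round(1) for y in(-.0325,.0325)])
    print(" top v182 (obs 256.7/269.4)",edge("top",c,.065,.0325,.023,182),[proj("top",(*(R@[.065,y]+c),.023)).round(1) for y in(-.0325,.0325)])
    print(" rest scene v212",edge("scene",c,.055,.023,.015,212),[proj("scene",(*(R@[-.055,y]+c),.015)).round(1) for y in(-.023,.023)])
    print(" rest top v196 (obs 256.9/268.8)",edge("top",c,.055,.023,.015,196),[proj("top",(*(R@[x,y]+c),.015)).round(1) for x in(-.055,.055) for y in(-.023,.023)])
s=cv2.imread("pics/scene0.png").astype(int)
for u in(252,254,256,258): print(u,s[198:216,u].max(1).tolist())
s=cv2.imread("pics/scene4.png").astype(int)
for u in(248,252,256,260): print("t",u,s[196:210,u].min(1).tolist())
t=cv2.imread("pics/top4.png").astype(int)
for u in(260,264,267):print("top",u,t[174:184,u].min(1).tolist())
```

```text
tile scene v211,226 (obs 246.6/265.4, 251.6/-) [247.3 264.8] [251.8 269.7]
 near corners [array([244.9, 203. ]), array([260.9, 199.3])]
 top v182 (obs 256.7/269.4) [268.7 251.7] [array([267.8, 177.7]), array([251.5, 181.1])]
 rest scene v212 [249.8 262.2] [array([247.9, 205.7]), array([259.3, 203. ])]
 rest top v196 (obs 256.9/268.8) [269.2 257.2] [array([271.9, 208.3]), array([260.3, 210.7]), array([265.9, 181. ]), array([254.4, 183.4])]
tile scene v211,226 (obs 246.6/265.4, 251.6/-) [247.4 264.9] [251.9 269.9]
 near corners [array([245.2, 203.8]), array([261.3, 200.1])]
 top v182 (obs 256.7/269.4) [268.6 251.6] [array([267.4, 176.8]), array([251.2, 180.2])]
 rest scene v212 [249.9 262.3] [array([248.3, 206.5]), array([259.6, 203.8])]
 rest top v196 (obs 256.9/268.8) [269.1 257. ] [array([271.6, 207.3]), array([260. , 209.8]), array([265.6, 180.1]), array([254.1, 182.5])]
252 [185, 186, 185, 187, 187, 190, 175, 76, 43, 48, 48, 47, 47, 48, 45, 46, 47, 41]
254 [185, 186, 186, 185, 187, 190, 115, 52, 44, 47, 48, 46, 49, 50, 47, 47, 51, 46]
256 [186, 186, 185, 186, 189, 172, 74, 43, 45, 49, 50, 50, 48, 46, 49, 47, 47, 44]
258 [186, 186, 185, 186, 189, 123, 50, 39, 45, 50, 48, 48, 48, 49, 49, 48, 48, 42]
t 248 [182, 182, 181, 180, 179, 177, 185, 254, 253, 251, 251, 253, 254, 255]
t 252 [179, 178, 177, 179, 173, 183, 250, 253, 251, 250, 250, 250, 250, 250]
t 256 [179, 180, 180, 174, 182, 250, 254, 251, 250, 250, 250, 250, 250, 250]
t 260 [176, 178, 173, 180, 241, 255, 253, 251, 251, 250, 250, 250, 250, 250]
top 260 [120, 107, 109, 103, 106, 239, 218, 215, 228, 178]
top 264 [125, 106, 107, 103, 185, 218, 210, 210, 213, 224]
top 267 [124, 124, 126, 102, 234, 218, 216, 214, 214, 215]
```

The tile lies within about 2 mm of the rest's centre. Next I tilt the shut fingers 35° and hover about 80 mm out along the cap axis.

```bash
python3 -m jog '[{"tx":0,"ty":0,"tz":0,"rx":1.7,"ry":-6.8,"rz":0,"jaw":1},{"tx":0.01,"ty":0,"tz":0,"rx":3.4,"ry":-13.6,"rz":0,"jaw":1},{"tx":0.03,"ty":0,"tz":0,"rx":5.1,"ry":-20.4,"rz":0,"jaw":1},{"tx":0.05,"ty":0,"tz":0,"rx":6.8,"ry":-27.2,"rz":0,"jaw":1},{"tx":0.07,"ty":0,"tz":0,"rx":8.5,"ry":-34,"rz":0,"jaw":1}]'
python3 -m jog '[{"tx":0.03,"ty":0.004,"tz":-0.01,"rx":0,"ry":0,"rz":0,"jaw":1},{"tx":0.06,"ty":0.008,"tz":-0.02,"rx":0,"ry":0,"rz":0,"jaw":1},{"tx":0.085,"ty":0.012,"tz":-0.025,"rx":0,"ry":0,"rz":0,"jaw":1},{"tx":0.085,"ty":0.012,"tz":-0.025,"rx":0,"ry":0,"rz":0,"jaw":1},{"tx":0.085,"ty":0.012,"tz":-0.025,"rx":0,"ry":0,"rz":0,"jaw":1}]'
python3 -m jog '[{"tx":0,"ty":0,"tz":0,"rx":0,"ry":0,"rz":0,"jaw":1},{"tx":0,"ty":0,"tz":0,"rx":0,"ry":0,"rz":0,"jaw":1},{"tx":0,"ty":0,"tz":0,"rx":0,"ry":0,"rz":0,"jaw":1}]'
python3 - <<'E'
from h import *
for n in C: cv2.imwrite(f"pics/{n}5.png",arm.get_image(n)[:,:,::-1])
st=arm.read_state();p=st["ee_pos"];R=st["eef_rot"];print(p,R[:,2])
for d in(0,-.02,-.03):print(d,proj("scene",p+R[:,2]*d),proj("top",p+R[:,2]*d), "worldz",proj("scene",p-[0,0,d]),proj("top",p-[0,0,d]))
a=cv2.imread("pics/scene5.png")[160:250,220:310];b=cv2.imread("pics/top5.png")[120:210,220:310]
cv2.imwrite("pics/g.png",cv2.resize(np.hstack([a,b]),None,fx=4.4,fy=6,interpolation=cv2.INTER_CUBIC))
E
```

```text
clock: 13.72
ee_pos: [0.4693, -0.0661, 0.2624]
eef_rot: [[0.802, 0.196, 0.564], [0.142, -0.98, 0.139], [0.58, -0.031, -0.814]]
force: [0.1, 0.4, -1.1]
gripper_width: 0.0
gripper_force: 0.0
clock: 14.13
ee_pos: [0.5532, -0.0531, 0.2343]
eef_rot: [[0.809, 0.198, 0.554], [0.143, -0.98, 0.141], [0.571, -0.035, -0.82]]
force: [0.1, -0.1, 0.2]
gripper_width: -0.0002
gripper_force: 0.0
clock: 14.38
ee_pos: [0.5531, -0.0541, 0.2368]
eef_rot: [[0.806, 0.196, 0.558], [0.142, -0.98, 0.139], [0.574, -0.032, -0.818]]
force: [0.1, 0.1, 0.6]
gripper_width: 0.0001
gripper_force: 0.0
[ 0.55323575 -0.05412451  0.23673823] [ 0.55827522  0.13847122 -0.81801864]
0 [262.1009165  200.53218787] [259.91893741 166.75530681] worldz [262.1009165  200.53218787] [259.91893741 166.75530681]
-0.02 [260.97872681 194.99474723] [260.85064153 169.04428605] worldz [262.14967243 197.23353502] [259.91245134 165.47910707]
-0.03 [260.41232599 192.1998446 ] [261.32723907 170.21517478] worldz [262.17455305 195.55020142] [259.9091242  164.82445771]
```

View pics/g.png

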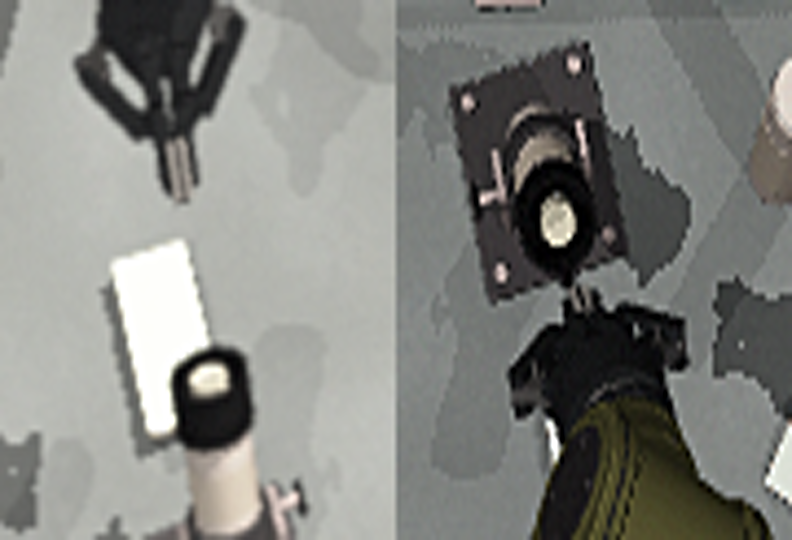

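The scene shows the fingertip at about (260.4,192.8) and the top view at about (261.3,167). I'll triangulate the tip against the cap.

Run:
```python
from h import *
p=np.array([.55323575,-.05412451,.23673823]);z=np.array([.5583,.1385,-.818])
cap=np.array([.6022,-.0421,.1730])
for tp in((261.3,165.5),(261.3,167),(261.3,168.5)):
    X,e=tri((260.4,192.8),tp);d=X-p;print(tp,X.round(4),e.round(4),"rel along",(d@z).round(4),"perp",(d-(d@z)*z).round(4))
d=cap-p;print("cap rel TCP: along",d@z,"perp",d-(d@z)*z)
s=cv2.imread("pics/scene5.png").astype(int);t=cv2.imread("pics/top5.png").astype(int)
for v in range(186,198):print(v,s[v,254:268].max(1).tolist())
for v in range(160,176):print(v,t[v,254:270].max(1).tolist())
```

```text
(261.3, 165.5) [ 0.5487 -0.059   0.2765] 0.001 rel along -0.0357 perp [0.0155 0.0001 0.0106]
(261.3, 167) [ 0.545  -0.0587  0.2709] 0.0007 rel along -0.0331 perp [ 0.0103 -0.      0.007 ]
(261.3, 168.5) [ 0.5413 -0.0585  0.2652] 0.0004 rel along -0.0305 perp [ 0.0051 -0.0002  0.0035]
cap rel TCP: along 0.08114000754999996 perp [0.00366378 0.00078662 0.0026343 ]
186 [195, 146, 43, 42, 137, 152, 113, 150, 139, 61, 113, 173, 187, 185]
187 [190, 149, 58, 38, 122, 155, 113, 135, 151, 81, 90, 160, 186, 184]
188 [192, 157, 79, 38, 94, 155, 133, 134, 150, 87, 83, 156, 187, 185]
189 [191, 159, 87, 32, 81, 152, 141, 122, 164, 126, 68, 144, 186, 183]
190 [190, 187, 136, 41, 51, 140, 150, 113, 151, 132, 76, 146, 185, 186]
191 [187, 189, 158, 87, 48, 131, 151, 115, 146, 164, 162, 183, 187, 183]
192 [188, 187, 188, 155, 106, 132, 166, 128, 137, 178, 182, 185, 182, 182]
193 [185, 188, 190, 187, 183, 159, 136, 108, 112, 166, 184, 185, 183, 182]
194 [188, 186, 188, 189, 189, 173, 170, 179, 179, 182, 185, 183, 182, 182]
195 [188, 188, 188, 186, 183, 182, 184, 184, 181, 182, 182, 182, 181, 181]
196 [18
[... 574 characters left out ...]
 131, 141, 140, 134, 130, 131, 126, 125, 131]
167 [91, 128, 135, 55, 4, 0, 82, 73, 121, 123, 137, 131, 135, 130, 126, 125]
168 [137, 132, 136, 142, 102, 96, 122, 0, 108, 109, 54, 53, 136, 135, 126, 124]
169 [130, 130, 134, 142, 102, 75, 117, 51, 43, 118, 45, 0, 61, 138, 129, 129]
170 [129, 128, 135, 100, 0, 0, 108, 121, 0, 121, 56, 1, 73, 141, 137, 137]
171 [130, 134, 139, 147, 10, 0, 57, 124, 65, 71, 63, 18, 5, 68, 154, 108]
172 [132, 131, 136, 148, 4, 13, 11, 7, 6, 42, 12, 12, 19, 0, 3, 3]
173 [139, 142, 140, 157, 42, 17, 21, 17, 15, 8, 23, 14, 19, 19, 15, 15]
174 [28, 2, 0, 34, 1, 17, 21, 22, 20, 13, 12, 16, 20, 22, 19, 22]
175 [11, 13, 11, 8, 14, 18, 18, 19, 21, 8, 9, 10, 13, 20, 19, 17]
```

The tip sits about 30 mm behind the reported TCP along the tool axis, and the cap is about 4 mm off to the side. I'll correct the sideways offset and advance to about 30 mm short of the cap, then feel for it.

```bash
python3 -m jog '[{"tx":0.0148,"ty":0.0035,"tz":-0.0139,"rx":0,"ry":0,"rz":0,"jaw":1},{"tx":0.0260,"ty":0.0063,"tz":-0.0301,"rx":0,"ry":0,"rz":0,"jaw":1},{"tx":0.0372,"ty":0.0091,"tz":-0.0465,"rx":0,"ry":0,"rz":0,"jaw":1},{"tx":0.0484,"ty":0.0119,"tz":-0.0628,"rx":0,"ry":0,"rz":0,"jaw":1},{"tx":0.0484,"ty":0.0119,"tz":-0.0628,"rx":0,"ry":0,"rz":0,"jaw":1}]'
for i in 1 2 3; do python3 -m jog '[{"tx":0.0011,"ty":0.0003,"tz":-0.0016,"rx":0,"ry":0,"rz":0,"jaw":1},{"tx":0.0022,"ty":0.0006,"tz":-0.0033,"rx":0,"ry":0,"rz":0,"jaw":1},{"tx":0.0022,"ty":0.0006,"tz":-0.0033,"rx":0,"ry":0,"rz":0,"jaw":1}]' | grep -E "ee_pos|^force"; done
python3 - <<'E'
from h import *
for n in C: cv2.imwrite(f"pics/{n}6.png",arm.get_image(n)[:,:,::-1])
st=arm.read_state();p=st["ee_pos"];z=st["eef_rot"][:,2]
d=np.array([.6022,-.0421,.1730])-p;print("along",d@z,"perp",d-(d@z)*z)
t=cv2.imread("pics/top6.png").astype(int)
for v in range(146,172):print(v,t[v,244:270].max(1).tolist())
E
```

```text
clock: 14.9
ee_pos: [0.6006, -0.0411, 0.1691]
eef_rot: [[0.81, 0.197, 0.552], [0.142, -0.98, 0.141], [0.569, -0.036, -0.822]]
force: [-0.6, 0.1, -0.8]
gripper_width: 0.0001
gripper_force: 0.0
ee_pos: [0.6044, -0.0417, 0.1712]
force: [-0.5, 0.4, 0.5]
ee_pos: [0.6064, -0.0408, 0.1669]
force: [-0.3, 0.8, 0.1]
ee_pos: [0.6084, -0.04, 0.1628]
force: [-0.8, -0.3, -0.4]
along -0.011934587473138136 perp [ 0.00041047 -0.00037226  0.0002157 ]
146 [24, 36, 38, 65, 162, 153, 153, 152, 160, 105, 60, 56, 52, 43, 108, 109, 15, 24, 74, 124, 25, 33, 35, 29, 58, 82]
147 [21, 45, 35, 160, 155, 156, 174, 63, 73, 0, 0, 1, 0, 0, 0, 0, 25, 33, 77, 126, 52, 33, 35, 34, 36, 83]
148 [4, 48, 70, 151, 154, 175, 69, 0, 0, 10, 9, 7, 7, 8, 9, 5, 0, 5, 37, 104, 66, 34, 38, 34, 31, 54]
149 [71, 43, 31, 147, 173, 77, 0, 5, 7, 6, 9, 15, 16, 18, 15, 14, 6, 0, 17, 75, 51, 35, 34, 34, 33, 50]
150 [90, 43, 11, 152, 130, 0, 3, 10, 8, 17, 20, 7, 12, 1, 9, 12, 22, 14, 0, 35, 48, 38, 39, 33, 33, 56]
151 [179, 29, 13, 155, 37, 3, 12, 16, 14, 8, 0, 0, 12, 6, 0, 3, 10, 14, 10, 1, 47, 35, 39, 37, 32, 29]
152 [173, 25, 44, 28, 3, 
[... 1418 characters left out ...]
, 22, 22, 20, 21, 17, 24, 15, 17, 15, 17, 16, 14, 16]
166 [93, 3, 14, 17, 16, 6, 14, 13, 27, 21, 18, 22, 23, 20, 18, 22, 22, 22, 18, 20, 15, 18, 15, 16, 13, 15]
167 [7, 15, 27, 43, 13, 4, 30, 12, 19, 16, 23, 23, 19, 19, 20, 16, 20, 21, 21, 21, 27, 28, 26, 28, 21, 15]
168 [17, 15, 6, 87, 15, 8, 13, 15, 20, 20, 22, 22, 25, 24, 19, 20, 28, 19, 28, 20, 31, 22, 26, 23, 22, 38]
169 [21, 6, 3, 75, 50, 22, 15, 19, 18, 18, 19, 21, 25, 17, 22, 23, 25, 26, 25, 25, 75, 49, 44, 21, 23, 29]
170 [19, 10, 39, 48, 51, 23, 22, 16, 46, 19, 17, 22, 19, 22, 31, 24, 25, 75, 71, 17, 12, 19, 22, 25, 20, 21]
171 [43, 53, 54, 50, 44, 23, 25, 22, 23, 18, 21, 23, 27, 26, 26, 26, 100, 59, 83, 20, 23, 39, 41, 35, 40, 26]
```

Laterally the tip is centred on the cap. I'll carry on feeling forward in 2 mm steps.

```bash
for i in 1 2 3 4 5 6; do python3 -m jog '[{"tx":0.0006,"ty":0.0001,"tz":-0.0008,"rx":0,"ry":0,"rz":0,"jaw":1},{"tx":0.0011,"ty":0.0003,"tz":-0.0016,"rx":0,"ry":0,"rz":0,"jaw":1},{"tx":0.0011,"ty":0.0003,"tz":-0.0016,"rx":0,"ry":0,"rz":0,"jaw":1}]' | grep -E "ee_pos|^force"; done
```

```text
ee_pos: [0.6096, -0.0398, 0.1614]
force: [0.2, -0.5, -0.0]
ee_pos: [0.6107, -0.0395, 0.1598]
force: [1.2, 0.2, -0.0]
ee_pos: [0.6118, -0.0392, 0.1582]
force: [0.2, 1.0, -0.0]
ee_pos: [0.6129, -0.0389, 0.1566]
force: [0.2, 0.1, 0.1]
ee_pos: [0.614, -0.0386, 0.155]
force: [-0.2, 1.0, 0.6]
ee_pos: [0.6151, -0.0383, 0.1534]
force: [0.9, 1.0, -0.8]
```

```bash
for i in 1 2 3 4; do python3 -m jog '[{"tx":0.0006,"ty":0.0001,"tz":-0.0008,"rx":0,"ry":0,"rz":0,"jaw":1},{"tx":0.0011,"ty":0.0003,"tz":-0.0016,"rx":0,"ry":0,"rz":0,"jaw":1},{"tx":0.0011,"ty":0.0003,"tz":-0.0016,"rx":0,"ry":0,"rz":0,"jaw":1}]' | grep -E "ee_pos|^force"; done
```

```text
ee_pos: [0.6163, -0.0381, 0.1522]
force: [-0.6, -0.0, -0.5]
ee_pos: [0.6174, -0.0378, 0.1507]
force: [-4.1, -0.5, 3.0]
ee_pos: [0.6184, -0.0375, 0.149]
force: [-4.8, -1.1, 4.7]
ee_pos: [0.6195, -0.0373, 0.1475]
force: [-6.3, -2.0, 6.3]
```

Contact. The force is rising like the spring (5, 7, 9 N). I'll go on in 1 mm steps to the stop.

```bash
for i in 1 2 3; do python3 -m jog '[{"tx":0.0003,"ty":0.0001,"tz":-0.0004,"rx":0,"ry":0,"rz":0,"jaw":1},{"tx":0.0006,"ty":0.0002,"tz":-0.0008,"rx":0,"ry":0,"rz":0,"jaw":1},{"tx":0.0006,"ty":0.0002,"tz":-0.0008,"rx":0,"ry":0,"rz":0,"jaw":1}]' | grep -E "ee_pos|^force"; done
```

```text
ee_pos: [0.62, -0.0371, 0.1467]
force: [-6.7, -1.7, 5.7]
ee_pos: [0.6203, -0.0371, 0.1464]
force: [-13.3, -2.7, 9.6]
ee_pos: [0.6205, -0.037, 0.1463]
force: [-25.4, -4.2, 17.0]
```

That's the hard stop, at 31 N. I'll back out along the axis.

```bash
python3 -m jog '[{"tx":-0.0011,"ty":-0.0003,"tz":0.0016,"rx":0,"ry":0,"rz":0,"jaw":1},{"tx":-0.0033,"ty":-0.0009,"tz":0.0048,"rx":0,"ry":0,"rz":0,"jaw":1},{"tx":-0.0067,"ty":-0.0017,"tz":0.0098,"rx":0,"ry":0,"rz":0,"jaw":1},{"tx":-0.0167,"ty":-0.0042,"tz":0.0246,"rx":0,"ry":0,"rz":0,"jaw":1},{"tx":-0.0335,"ty":-0.0083,"tz":0.0491,"rx":0,"ry":0,"rz":0,"jaw":1}]'
python3 -m jog '[{"tx":-0.0167,"ty":-0.0042,"tz":0.0246,"rx":0,"ry":0,"rz":0,"jaw":1},{"tx":-0.0335,"ty":-0.0083,"tz":0.0491,"rx":0,"ry":0,"rz":0,"jaw":1},{"tx":-0.0502,"ty":-0.0125,"tz":0.0737,"rx":0,"ry":0,"rz":0,"jaw":1},{"tx":-0.0502,"ty":-0.0125,"tz":0.0737,"rx":0,"ry":0,"rz":0,"jaw":1},{"tx":-0.0502,"ty":-0.0125,"tz":0.0737,"rx":0,"ry":0,"rz":0,"jaw":1}]'
python3 -m jog '[{"tx":0,"ty":0,"tz":0,"rx":0,"ry":0,"rz":0,"jaw":1},{"tx":0,"ty":0,"tz":0,"rx":0,"ry":0,"rz":0,"jaw":1},{"tx":0,"ty":0,"tz":0,"rx":0,"ry":0,"rz":0,"jaw":1},{"tx":0,"ty":0,"tz":0,"rx":0,"ry":0,"rz":0,"jaw":1},{"tx":0,"ty":0,"tz":0,"rx":0,"ry":0,"rz":0,"jaw":1}]'
python3 - <<'E'
from h import *
s=arm.get_image("scene")[:,:,::-1];cv2.imwrite("pics/scene7.png",s)
o=cv2.imread("pics/scene4.png");d=cv2.absdiff(s,o).max(2)
print("tile region change",d[198:218,242:268].max(),"cap",d[216:230,258:278].max())
w=(s.min(2)>200).astype(np.uint8)
print(cen(blob(s,w,(240,198,275,218))),cen(blob(o,(o.min(2)>200).astype(np.uint8),(240,198,275,218))))
E
```

```text
clock: 19.42
ee_pos: [0.5862, -0.044, 0.1907]
eef_rot: [[0.81, 0.197, 0.552], [0.142, -0.98, 0.141], [0.569, -0.036, -0.822]]
force: [-0.3, -0.3, 0.7]
gripper_width: 0.0003
gripper_force: 0.0
clock: 19.83
ee_pos: [0.5381, -0.0579, 0.2704]
eef_rot: [[0.804, 0.196, 0.561], [0.143, -0.98, 0.137], [0.577, -0.03, -0.816]]
force: [-0.1, -0.2, -0.4]
gripper_width: -0.0001
gripper_force: 0.0
clock: 20.25
ee_pos: [0.5375, -0.0571, 0.2664]
eef_rot: [[0.808, 0.197, 0.556], [0.142, -0.98, 0.14], [0.572, -0.034, -0.82]]
force: [0.4, -0.0, 0.3]
gripper_width: -0.0005
gripper_force: 0.0
tile region change 5 cap 11
(255.88045540796963, 209.28146742567995) (255.88045540796963, 209.28146742567995)
```

The tile and cap look the same as before the press, so I'm handing in.

```bash
python3 -c "
from cell import arm
print(arm.close_job())"
```

```text
the job is handed in; nothing more can be done
None
```

I set the tile down on the rest, within about 2 mm of centre by camera, then pressed the cap to its hard stop (about 31 N) and let it spring back; the job is handed in, but the hand-in gave no verdict.

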